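Clear the wax-trimming board

TASK

Clear the trimming board after a round of block trimming. First move each wax block from the board to the cold block and turn it over, so that it ends lying flat on the cold block with its wax face (the side with the tissue) up; then take the brush and sweep all the paraffin off-cuts off the near edge of the board into the scrap pan, never gripping or pressing on an off-cut with the fingers, and finally stand the brush upright on its bristles in the middle of its mat. Leave the specimen pot and the forceps where they are.

Things in the scene. Friction and masses are not known exactly. Their poses are not given: they have to be found in the camera images.
- board: Trimming board: grey plastic sheet, 250 mm (its x) by 300 mm (its y), flat and without rims, on short rubber feet, top surface 30 mm above the bench; fixed. Origin at bench height under its centre; z up. Its -x edge, nearest the robot, is the edge the scrap pan stands against.
- pan: Shallow open stainless scrap pan, 115 mm (its x) by 310 mm (its y), walls 24 mm high and 3 mm thick, floor 3 mm; fixed. It stands on the bench hard against the board's -x edge (1 mm gap), its rim 6 mm lower than the board's top, with the same yaw as the board. Origin under its centre.
- pan_in (a point): Centre of the pan's inner floor, 3 mm above the bench; axes as the pan's.
- cold_block: Cold block: bare flat aluminium slab, 200 mm (its x) by 120 mm (its y) by 20 mm high; fixed. It lies on the bench to one side of the board (left or right). Origin under its centre.
- cold_top (a point): Centre of the cold block's top face, 20 mm above the bench; axes as the slab's, z up.
- mat: Black rubber mat for the brush, 190 mm (its x) by 100 mm (its y), 4 mm thick, flat on the bench on the other side of the board; fixed. Origin under its centre.
- brush: Wooden bench brush, 160 g, standing on its bristles. Stiff dark bristles 120 mm (its x) by 26 mm (y), 30 mm high, rigid; wooden back 132 by 34 mm, 28 to 44 mm up; on top an upright grip rib 70 mm long (x), 22 mm thick (y), 44 to 82 mm above the bristle tips: take it by the rib, across y. Origin at the middle of the bristle tips, z up through the rib.
- block1: Wax block: flat part 40 mm (its x) by 28 mm (y) by 14 mm thick, 30 g, square sides. One face is a pink plastic cassette back with a grid of windows; the other is plain cream wax with a dark red tissue patch. Origin at the centre of the WAX face; z points from there through to the cassette back. Starts wax face down (z up) on the board. May be absent.
- block2: Wax block: flat part 40 mm (its x) by 28 mm (y) by 14 mm thick, 30 g, square sides. One face is a pink plastic cassette back with a grid of windows; the other is plain cream wax with a dark red tissue patch. Origin at the centre of the WAX face; z points from there through to the cassette back. Starts wax face down (z up) on the board. May be absent.
- block3: Wax block: flat part 40 mm (its x) by 28 mm (y) by 14 mm thick, 30 g, square sides. One face is a pink plastic cassette back with a grid of windows; the other is plain cream wax with a dark red tissue patch. Origin at the centre of the WAX face; z points from there through to the cassette back. Starts wax face down (z up) on the board. May be absent.
- scrap1: Cream paraffin off-cut, a chunky lump about 22 by 16 by 13 mm (its x, y, z), 12 g, lying on the board. Origin at its centre. May be absent.
- scrap2: Cream paraffin off-cut, a chunky lump about 18 by 18 by 14 mm (its x, y, z), 12 g, lying on the board. Origin at its centre. May be absent.
- scrap3: Cream paraffin off-cut, a chunky lump about 25 by 15 by 12 mm (its x, y, z), 12 g, lying on the board. Origin at its centre. May be absent.
- scrap4: Cream paraffin off-cut, a chunky lump about 20 by 14 by 14 mm (its x, y, z), 12 g, lying on the board. Origin at its centre. May be absent.
- scrap5: Cream paraffin off-cut, a chunky lump about 24 by 18 by 12 mm (its x, y, z), 12 g, lying on the board. Origin at its centre. May be absent.
- scrap6: Cream paraffin off-cut, a chunky lump about 19 by 16 by 15 mm (its x, y, z), 12 g, lying on the board. Origin at its centre. May be absent.
- scrap7: Cream paraffin off-cut, a chunky lump about 21 by 17 by 12 mm (its x, y, z), 12 g, lying on the board. Origin at its centre. May be absent.
- scrap8: Cream paraffin off-cut, a chunky lump about 26 by 14 by 14 mm (its x, y, z), 12 g, lying on the board. Origin at its centre. May be absent.
- pot: Bystander: lidded specimen pot, 54 mm across, 65 mm high, on the bench. Origin under its centre.
- forceps: Bystander: steel forceps lying on the bench, 130 mm long (its x), 12 mm high. Origin under their middle.

How it is judged:
By the outcome, as a careful person would: the job done as asked, in the order asked, and still so for the second after the job is handed in, with the robot touching nothing.
Of scrap1, scrap2, scrap3, scrap4, scrap5, scrap6, scrap7, scrap8 only 5 to 8 are there at a start; the rules pass over those that are not, and their reading is None.
Of block1, block2, block3 only 2 to 3 are there at a start; the rules pass over those that are not, and their reading is None.
At some moment in a run one of block1, block2, block3, scrap2, scrap3, scrap4, scrap5 may be knocked a few centimetres aside while the robot is not near it.
It also fails if it takes over 210 s, if anything falls off the work surface, if the arm or the gripper's body presses on something with over 40 N, if the wrist force passes 120 N, or if a joint passes its speed limit or range.

ROBOT

A 7-joint arm with a two-finger parallel gripper is mounted at the origin on the work surface. World frame = base frame: x ahead of the robot, y to its left, z up, the work surface at z = 0. Lengths are in m, angles in rad, forces in N, time in s.
With the tool pointing down it reaches from about 0.425 to 0.925 m from the base axis. Payload 6.8 kg.
Tool frame: the origin (TCP) lies midway between the tips of the shut fingers; the grasp point (between the pads) lies 19 mm behind it (bot.hold_point_z is the distance from the TCP to the grasp point, in m); z points along the fingers, y is the line along which they close (so a half turn about z gives the same grasp; the last joint's range is limited). The gripper opens to 85 mm and grips with 20 to 120 N. Pads are 22 mm wide; open, the fingers measure 114 mm over their backs; the gripper's body (76 mm by 85 mm) begins 54 mm behind the grasp point. The pads swing forward as they close: fully open they stand 13 mm farther back than shut.
Start: joints at [0.995, 0.477, 0.022, 1.555, -0.011, 1.109, -0.083], TCP at [0.304, -0.602, 0.231] pointing down, gripper open.
Joint ranges: [-2.96, 2.96], [-0.34, 2.1], [-1.41, 1.46], [0.24, 2.44], [-1.37, 4.51], [0.17, 1.92], [-2.96, 2.96]. Speed limits (rad/s): [2.39, 2.39, 3.14, 3.14, 3.14, 3.14, 3.14].

INTERFACE

Orientations are given as a unit quaternion [w, x, y, z].
In Python, from station import bot gives the robot as it stands. The module is installed in compiled form; this text tells all that it offers.
- The arm moves only by the tool step_arm, never from a script. Its argument "increments" is a list that holds one entry, the list of rows, each a list of 7 numbers: the opening, from -1 (shut) to 1 (fully open), then the shift along the tool's x, y, z in mm, then the turn, a rotation vector about the tool's x, y, z in degrees. In form: [[[grip, x, y, z, ax, ay, az], ...]]. A call has 1 to 10 rows; each row is the pose to reach, as a shift and turn from the pose commanded when the call began, along the tool's axes at that moment; what a row does not reach only later rows make up. A row lasts 1/12 s, in which the tool goes at most 41.7 mm and 7.16 degrees, less where a joint would pass 70% of its speed; a pose out of reach is approached as far as the arm can. A call with a gripper value outside its range is refused whole. The fingers move at their own pace and stop on an object; "force" is the grip in N (left out, the last holds). Time passes only in rows, so rows that repeat a pose let the fingers close. It gives the time, the measured TCP pose, the force, the opening and the grip force at its end, in the units of the state.
- bot.get_obs(): the state, without advancing time (a new reading comes with each control period).
- bot.read_camera(name): name is "side" or "top" or "wrist"; returns a dict with "image" (420x560x3 uint8, red, green, blue), "camera_matrix" (3x3 intrinsics, pixels), "dist" ([k1, k2, p1, p2, k3] as OpenCV has them; the pictures are not rectified), "R" (3x3) and "t" (3): a world point X has camera coordinates R X + t. Camera axes: x right, y down, z forward; pixel columns grow to the right and rows downward; lengths in m; the calibration is good to about 2 mm. A picture is of the moment at which its call begins. There is no depth.
- bot.hand_in(): hands the job in; it is judged then, once.
The state is a dict: "t": time; "q": joint angles; "joint_vel": joint speeds; "joint_torque": joint torques, N m; "eef_pos": TCP position; "tool_rot": TCP orientation; "contact_force": force on the tool from outside, world axes, zero at the start; "torque": the same for the moment, N m; "gripper_width": opening from 0.0 (shut) to 1.0 (fully open); "grasp_force": force on a finger pad.
Only numpy, scipy, OpenCV 4.12 (cv2) and the standard library are available. Lean on these libraries where they do the work, as an engineer would, in place of code of your own. Each camera call takes 0.05 s, during which the arm holds its last target. There are 200 camera calls.

## Working session

There is one attempt and no reset: what is moved stays moved. The work goes in short steps, Python scripts to look and compute and a tool call to move; the robot and the scene stay as the last step left them, time stands still between calls to the robot, and variables do not carry over. Pictures are saved under pics/ and viewed, at most 14 in all, crops included, and the job is handed in when it is done.

Besides the shell and the picture viewer there is one more tool, called after ">>>" as name([rows], argument=value, ...), one row to a line, values as JSON. step_arm: Moves the arm, as the interface text tells. Its arguments: {"type":"object","properties":{"increments":{"type":"array"},"force":{"type":"number"}},"required":["increments"]}

```bash
mkdir -p pics; ls; python3 - <<'E'
from station import bot
import cv2,numpy as np
o=bot.get_obs(); print({k:np.round(v,3) for k,v in o.items()}, bot.hold_point_z)
ims=[]
for n in ("top","side","wrist"):
    c=bot.read_camera(n); cv2.imwrite(f"pics/{n}0.png",c["image"][:,:,::-1]); 
    print(n,np.round(c["camera_matrix"],1).tolist(),np.round(c["dist"],3),np.round(c["R"],3).tolist(),np.round(c["t"],3), np.round(-c["R"].T@c["t"],3))
E
```

```text
pics
{'t': np.float64(0.0), 'q': array([ 0.995,  0.478,  0.022,  1.556, -0.011,  1.109, -0.083]), 'joint_vel': array([-0.   , -0.   , -0.001,  0.   ,  0.001, -0.002,  0.001]), 'joint_torque': array([-0.0000e+00, -5.9645e+01,  1.6080e+00, -2.8120e+01,  1.3000e-02,
        9.0000e-03, -0.0000e+00]), 'eef_pos': array([ 0.304, -0.602,  0.23 ]), 'tool_rot': array([-0.001,  0.973,  0.232, -0.   ]), 'contact_force': array([-0.163,  0.147, -0.851]), 'torque': array([-0.002,  0.08 ,  0.014]), 'grasp_force': np.float64(0.0), 'gripper_width': np.float64(1.001)} 0.0187
top [[383.3, 0.0, 279.3], [0.0, 383.3, 211.8], [0.0, 0.0, 1.0]] [0.015 0.    0.    0.    0.   ] [[-0.005, -1.0, -0.029], [-0.996, 0.007, -0.089], [0.09, 0.028, -0.996]] [0.002 0.548 0.902] [ 0.465 -0.028  0.947]
side [[416.1, 0.0, 274.2], [0.0, 416.1, 212.1], [0.0, 0.0, 1.0]] [-0.049  0.     0.     0.     0.   ] [[-0.978, -0.208, 0.001], [-0.157, 0.736, -0.659], [0.136, -0.644, -0.752]] [0.553 0.14  0.852] [0.447 0.561 0.732]
wrist [[313.6, 0.0, 281.0], [0.0, 313.6, 208.8], [0.0, 0.0, 1.0]] [-0.031  0.     0.     0.     0.   ] [[0.452, -0.892, -0.002], [-0.86, -0.436, 0.264], [-0.237, -0.117, -0.964]] [-0.675 -0.034  0.379] [ 0.365 -0.573  0.373]
```

View pics/top0.png

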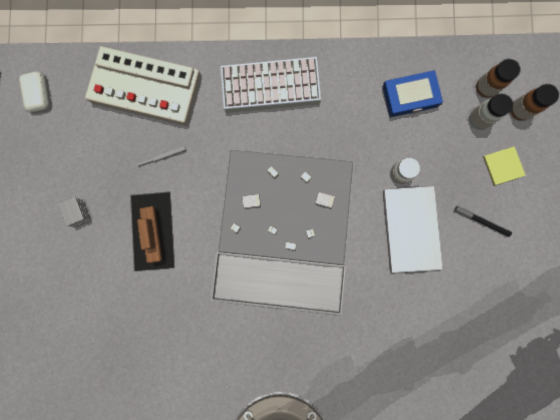

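View pics/side0.png

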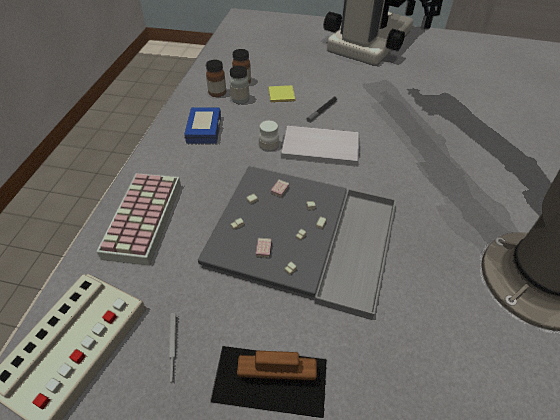

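Two blocks and six scraps: in the top view blocks at (251,201) and (325,200), the cold block on the right at (413,229), the mat and brush on the left at (152,231). The side view shows the same layout. Next I measure.

```bash
cat > h.py <<'E'
from station import bot
import cv2,numpy as np
from scipy.spatial.transform import Rotation as Ro
def und(c,p): return cv2.undistortPoints(np.float64(p).reshape(-1,1,2),c["camera_matrix"],np.array(c["dist"]))[:,0]
def rays(c,p):
    d=np.c_[und(c,p),np.ones(len(np.reshape(p,(-1,2))))]@c["R"]; return -c["R"].T@c["t"],d
def plane(c,p,z):
    o,d=rays(c,p); return o+d*((z-o[2])/d[:,2:])
def tri(c1,p1,c2,p2):
    P=[np.c_[c["R"],c["t"]] for c in (c1,c2)]
    X=cv2.triangulatePoints(P[0],P[1],und(c1,p1).T,und(c2,p2).T); return (X[:3]/X[3]).T
def proj(c,X): return cv2.projectPoints(np.float64(X).reshape(-1,1,3),cv2.Rodrigues(c["R"])[0],c["t"],c["camera_matrix"],np.array(c["dist"]))[0][:,0]
def blobs(m,lo,hi):
    out=[]
    for k in cv2.findContours(m.astype(np.uint8),cv2.RETR_EXTERNAL,cv2.CHAIN_APPROX_NONE)[0]:
        if lo<cv2.contourArea(k)<hi: out.append(k)
    return out
def save(n,im): cv2.imwrite(f"pics/{n}.png",im[:,:,::-1])
E
python3 - <<'E'
from h import *
T=bot.read_camera("top");S=bot.read_camera("side")
for n,c in (("top",T),("side",S)):
    im=c["image"]; g=cv2.cvtColor(im,cv2.COLOR_RGB2HSV)
    box=(slice(150,262),slice(215,355)) if n=="top" else (slice(165,300),slice(200,350))
    m=np.zeros(im.shape[:2],np.uint8); m[box]=(im[box].min(2)>135)
    print(n)
    for k in blobs(m,8,600):
        r=cv2.minAreaRect(k); px=im[k[:,0,1],k[:,0,0]].mean(0)
        M=np.mean(k[:,0],0); print(np.round(r[0],1),np.round(r[1],1),round(r[2]),cv2.contourArea(k),np.round(plane(c,r[0],.037)[0],3),px.round())
for c,pts in ((T,[(231,151),(352,161),(346,264),(219,254),(214,308),(341,311),(385,188),(434,187),(441,271),(392,272),(131,194),(170,193),(174,269),(134,270)]),):
    print(np.round(plane(c,pts[:4],.03),3),np.round(plane(c,pts[4:6],.024),3),np.round(plane(c,pts[6:10],.02),3),np.round(plane(c,pts[10:],.004),3),sep="\n")
print(T["image"][[200,200,180,230],[251,325,260,413]], S["image"][[247,187,220],[264,280,270]])
for n,c,(x,y) in (("a",T,(210,140)),("b",S,(190,160))):
    save(n,cv2.resize(c["image"][y:y+150,x:x+200],None,fx=4,fy=4,interpolation=2))
E
```

```text
top
[289.7 245.3] [11.   6.7] 11 58.0 [ 0.467 -0.026  0.037] [163. 164. 157.]
[310.1 232.7] [7.6 7.3] 72 45.0 [ 0.497 -0.075  0.037] [167. 169. 161.]
[272.1 229.3] [8.5 6.7] 27 42.0 [0.506 0.015 0.037] [162. 164. 156.]
[234.5 227.1] [8.  7.3] 39 45.5 [0.512 0.105 0.037] [162. 163. 155.]
[250.4 200.2] [12.9 17.4] 84 185.5 [0.576 0.067 0.037] [164. 162. 158.]
[324.8 198.9] [18.  12.5] 16 188.5 [ 0.577 -0.111  0.037] [164. 159. 156.]
[305.3 176.3] [9.2 7.1] 45 53.5 [ 0.633 -0.065  0.037] [164. 164. 157.]
[272.3 170.8] [9.9 6.4] 45 52.0 [0.647 0.015 0.037] [167. 168. 160.]
side
[288.2 268.8] [5.7 2.1] 45 8.5 [0.514 0.106 0.037] [179. 183. 152.]
[291.3 265.3] [6.4 4.2] 45 21.5 [0.51  0.096 0.037] [170. 174. 151.]
[263.2 245.6] [13.1 14.2] 6 139.5 [0.576 0.06  0.037] [175. 155. 145.]
[301.6 231.3] [4.9 3.6] 27 13.0 [0.504 0.006 0.037] [171. 176. 153.]
[233.4 224.3] [3.6 4. ] 63 9.5 [0.652 0.018 0.037] [174. 177. 149.]
[239.  220.5] [3.6 5.8] 63 16.5 [0.643 0.005 0.037] [174. 178. 157.]
[320.9 221.2] [5.4 8.5] 27 36.5 [ 0.467 -0.03   0.037] [171. 174. 149.]
[310.5 203.5] [3. 7.] 90 17.5 [ 0.498 -0.077  0.037] [173. 177. 153.]
[251.5 197. ] [4.9 8. ] 63 27.0 [ 0.633 -0.069  0.037] [172. 177. 153.]
[280. 186.] [10.  13.9] 34 87.5 [ 0.576 -0.117  0.037] [173. 156. 144.]
[[ 0.698  0.116  0.03 ]
 [ 0.67  -0.178  0.03 ]
 [ 0.423 -0.159  0.03 ]
 [ 0.448  0.143  0.03 ]]
[[ 0.32   0.155  0.024]
 [ 0.313 -0.146  0.024]]
[[ 0.605 -0.258  0.02 ]
 [ 0.606 -0.375  0.02 ]
 [ 0.406 -0.383  0.02 ]
 [ 0.403 -0.268  0.02 ]]
[[0.598 0.37  0.004]
 [0.599 0.272 0.004]
 [0.411 0.258 0.004]
 [0.409 0.357 0.004]]
[[201 203 201]
 [201 201 198]
 [134 133 131]
 [202 209 211]] [[173 156 142]
 [159 132 123]
 [ 89  90  86]]
```

View pics/a.png

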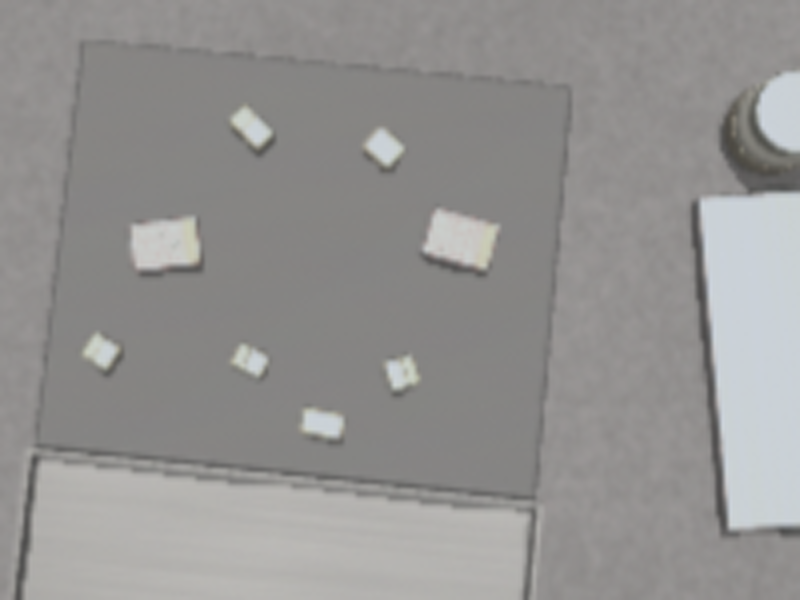

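The crop shows block 1 at about (251,201) with its long axis nearly horizontal and block 2 at (325,200) tilted about 15°, both with pink/cream lips on the right. No scrap is within finger reach. Next I test the tilt range above the cold block.

>>> step_arm([
  [[1, 302, -163, -20, 0, 0, -63], [1, 302, -163, -20, 0, 0, -63], [1, 302, -163, -20, 0, 0, -63], [1, 302, -163, -20, 0, 0, -63], [1, 302, -163, -20, 0, 0, -63], [1, 302, -163, -20, 0, 0, -63], [1, 302, -163, -20, 0, 0, -63], [1, 302, -163, -20, 0, 0, -63], [1, 302, -163, -20, 0, 0, -63], [1, 302, -163, -20, 0, 0, -63]],
])

```text
t: 1.08
eef_pos: [0.5035, -0.3159, 0.2518]
tool_rot: [0.0, 0.704, 0.71, 0.001]
contact_force: [0.4, -0.9, 0.1]
gripper_width: 1.0
grasp_force: 0.0
```

>>> step_arm([
  [[0, 0, 0, 0, 0, 90, 0], [0, 0, 0, 0, 0, 90, 0], [0, 0, 0, 0, 0, 90, 0], [0, 0, 0, 0, 0, 90, 0], [0, 0, 0, 0, 0, 90, 0], [0, 0, 0, 0, 0, 90, 0], [0, 0, 0, 0, 0, 90, 0], [0, 0, 0, 0, 0, 90, 0], [0, 0, 0, 0, 0, 90, 0], [0, 0, 0, 0, 0, 90, 0]],
])

```text
t: 1.92
eef_pos: [0.4994, -0.3236, 0.2506]
tool_rot: [-0.414, 0.575, 0.57, 0.416]
contact_force: [-0.5, 1.0, 0.2]
gripper_width: 0.502
grasp_force: 0.0
```

>>> step_arm([
  [[0, 0, 0, 0, 0, 60, 0], [0, 0, 0, 0, 0, 60, 0], [0, 0, 0, 0, 0, 60, 0], [0, 0, 0, 0, 0, 60, 0], [0, 0, 0, 0, 0, 60, 0], [0, 0, 0, 0, 0, 60, 0], [0, 0, 0, 0, 0, 60, 0]],
])

```text
t: 2.5
eef_pos: [0.4995, -0.3236, 0.249]
tool_rot: [-0.617, 0.345, 0.34, 0.621]
contact_force: [0.2, 0.6, -0.1]
gripper_width: 0.5
grasp_force: 0.0
```

```bash
cat >> h.py <<'E'
def st():
    o=bot.get_obs(); w=o["tool_rot"]; R=Ro.from_quat([w[1],w[2],w[3],w[0]]); return o,R
def show():
    o,R=st(); print("t",round(float(o["t"]),2),"pos",np.round(o["eef_pos"]*1e3,1),"q",np.round(o["q"],2),"grip",round(float(o["gripper_width"]),3),round(float(o["grasp_force"]),1),"F",np.round(o["contact_force"],1)); print(np.round(R.as_matrix(),3).tolist())
def target(yaw,tilt=0):
    "tool down, tool x at yaw (deg), then turned by tilt about tool y"
    c,s=np.cos(np.radians(yaw)),np.sin(np.radians(yaw)); x=np.array([c,s,0]);z=np.array([0,0,-1.])
    return Ro.from_matrix(np.c_[x,np.cross(z,x),z])*Ro.from_euler("y",tilt,degrees=True)
def go(p,Rt):
    o,R=st(); print("inc",np.round(R.inv().apply(np.array(p)-o["eef_pos"])*1e3,1),np.round((R.inv()*Rt).as_rotvec(degrees=True),1))
E
python3 -c "
from h import *
show()"
```

```text
t 2.5 pos [ 499.5 -323.6  249. ] q [ 1.36  1.55 -1.11  1.26 -0.66  1.9   0.31] grip 0.5 0.0 F [ 0.2  0.6 -0.1]
[[-0.001, 1.0, 0.009], [-0.531, -0.008, 0.847], [0.847, -0.004, 0.531]]
```

The arm reaches well past 90° of tilt (122°). So I can grasp with the tool tilted −45°, turn to +75°, and the released block tips onto its cassette back. Next I look over the board with the wrist camera.

```bash
python3 -c "
from h import *
go((.577,-.03,.26),target(90))"
```

```text
inc [-146.8   75.2  255.2] [   0.4 -122.1   -0.5]
```

>>> step_arm([
  [[0, -147, 75, 255, 0, -122, 0], [0, -147, 75, 255, 0, -122, 0], [0, -147, 75, 255, 0, -122, 0], [0, -147, 75, 255, 0, -122, 0], [0, -147, 75, 255, 0, -122, 0], [0, -147, 75, 255, 0, -122, 0], [0, -147, 75, 255, 0, -122, 0], [0, -147, 75, 255, 0, -122, 0], [0, -147, 75, 255, 0, -122, 0], [0, -147, 75, 255, 0, -122, 0]],
])

```text
t: 3.33
eef_pos: [0.5765, -0.0281, 0.2601]
tool_rot: [-0.297, 0.644, 0.639, 0.298]
contact_force: [-0.2, -0.4, -0.2]
gripper_width: 0.495
grasp_force: 0.0
```

>>> step_arm([
  [[0, 0, 0, 0, 0, -50, 0], [0, 0, 0, 0, 0, -50, 0], [0, 0, 0, 0, 0, -50, 0], [0, 0, 0, 0, 0, -50, 0], [0, 0, 0, 0, 0, -50, 0], [0, 0, 0, 0, 0, -50, 0], [0, 0, 0, 0, 0, -50, 0], [0, 0, 0, 0, 0, -50, 0]],
])

```text
t: 4.0
eef_pos: [0.5765, -0.0206, 0.2625]
tool_rot: [0.002, 0.705, 0.709, 0.001]
contact_force: [0.3, 2.7, 1.5]
gripper_width: 0.499
grasp_force: 0.0
```

```bash
python3 - <<'E'
from h import *
show()
W=bot.read_camera("wrist");T=bot.read_camera("top")
np.save("W.npy",W,allow_pickle=True);np.save("T.npy",T,allow_pickle=True)
save("w1",W["image"]); print(proj(W,[[.576,.067,.044],[.577,-.111,.044]]))
E
```

```text
t 4.0 pos [576.5 -20.6 262.5] q [ 0.55  0.39 -0.81  1.72  0.31  1.16 -0.34] grip 0.499 0.0 F [0.3 2.7 1.5]
[[-0.005, 1.0, 0.004], [1.0, 0.005, -0.002], [-0.002, 0.004, -1.0]]
[[279.11571429 102.57413606]
 [279.35476802 253.306354  ]]
```

View pics/w1.png

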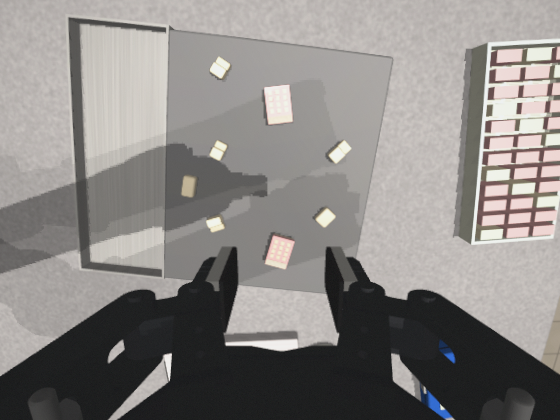

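The wrist view shows block 1 at (278,104), block 2 at (280,252) with its wax lip at the bottom edge, and six scraps. Now I triangulate.

```bash
python3 - <<'E'
from h import *
W=np.load("W.npy",allow_pickle=True).item();T=np.load("T.npy",allow_pickle=True).item()
for n,u in (("B1",(278,104)),("B2",(280,251))):
    x,y=u; im=W["image"][y-35:y+35,x-30:x+30].astype(int); m=np.zeros((420,560),np.uint8)
    pink=(im[...,0]-im[...,2]>18); m[y-35:y+35,x-30:x+30]=pink
    m=cv2.morphologyEx(m,cv2.MORPH_CLOSE,np.ones((5,5)));k=max(blobs(m,50,3000),key=cv2.contourArea)
    r=cv2.minAreaRect(k); b=cv2.boxPoints(r)
    t0=proj(T,plane(W,[r[0]],.044))[0]; 
    g=T["image"][int(t0[1])-16:int(t0[1])+17,int(t0[0])-16:int(t0[0])+17].min(2)>140
    mt=np.zeros((420,560),np.uint8); mt[int(t0[1])-16:int(t0[1])+17,int(t0[0])-16:int(t0[0])+17]=g
    kt=max(blobs(mt,20,800),key=cv2.contourArea); rt=cv2.minAreaRect(kt)
    P=plane(W,b,.044)[:,:2]; e=[P[1]-P[0],P[2]-P[1]]
    print(n,"W px",np.round(r[0],1),"c",np.round(P.mean(0),4),"edges",[(round(np.linalg.norm(v)*1e3,1),round(np.degrees(np.arctan2(v[1],v[0])),1)) for v in e])
    Pt=plane(T,cv2.boxPoints(rt),.044)[:,:2]; e=[Pt[1]-Pt[0],Pt[2]-Pt[1]]
    print("  top c",np.round(Pt.mean(0),4),[(round(np.linalg.norm(v)*1e3,1),round(np.degrees(np.arctan2(v[1],v[0])),1)) for v in e],"tri",np.round(tri(W,[r[0]],T,[rt[0]]),4))
    save("z"+n,cv2.resize(W["image"][y-35:y+35,x-30:x+30],None,fx=5,fy=5,interpolation=2))
a,b=[cv2.imread(f"pics/z{n}.png") for n in("B1","B2")];cv2.imwrite("pics/z.png",np.hstack([a,b]))
# board corners / slab
print(np.round(plane(W,[(169,27),(392,57),(330,292),(163,277)],.03),3))
E
```

```text
B1 W px [278.2 104.2] c [0.5751 0.065 ] edges [(np.float64(28.6), np.float64(6.6)), (np.float64(40.2), np.float64(-82.2))]
  top c [0.5743 0.0674] [(np.float64(40.7), np.float64(-80.1)), (np.float64(28.3), np.float64(-169.8))] tri [[0.5746 0.0662 0.045 ]]Traceback (most recent call last):
  File "<stdin>", line 11, in <module>
ValueError: max() iterable argument is empty
```

```bash
python3 - <<'E'
from h import *
W=np.load("W.npy",allow_pickle=True).item();T=np.load("T.npy",allow_pickle=True).item()
x,y=280,251; im=W["image"][y-35:y+35,x-30:x+30].astype(int); m=np.zeros((420,560),np.uint8)
m[y-35:y+35,x-30:x+30]=(im[...,0]-im[...,2]>18)
m=cv2.morphologyEx(m,cv2.MORPH_CLOSE,np.ones((5,5)));k=max(blobs(m,50,3000),key=cv2.contourArea)
r=cv2.minAreaRect(k); b=cv2.boxPoints(r);P=plane(W,b,.044)[:,:2]; e=[P[1]-P[0],P[2]-P[1]]
print("B2",r,np.round(P.mean(0),4),[(round(np.linalg.norm(v)*1e3,1),round(np.degrees(np.arctan2(v[1],v[0])),1)) for v in e])
S=bot.read_camera("side"); save("s1",S["image"])
a=np.hstack([cv2.resize(c["image"][v-35:v+35,u-30:u+30],None,fx=4,fy=4,interpolation=2) for c,(u,v) in ((W,(278,104)),(W,(280,251)),(T,(325,199)))]);save("z",a)
print(np.round(plane(W,[(169,27),(392,57),(330,292),(163,277)],.03),3),proj(S,[.577,-.114,.044]),T["image"][199,310:340].tolist())
E
```

```text
B2 ((279.2313537597656, 251.2598114013672), (23.26544952392578, 32.45232009887695), 17.35402488708496) [ 0.5768 -0.1086] [(np.float64(43.0), np.float64(73.5)), (np.float64(28.6), np.float64(-18.1))]
[[ 0.456  0.146  0.03 ]
 [ 0.701  0.117  0.03 ]
 [ 0.645 -0.173  0.03 ]
 [ 0.423 -0.152  0.03 ]] [[279.41714491 184.81836985]] [[150, 141, 128], [151, 143, 130], [151, 143, 130], [152, 143, 131], [152, 143, 131], [152, 144, 131], [152, 144, 131], [152, 144, 131], [153, 144, 131], [153, 144, 131], [154, 145, 132], [154, 145, 132], [154, 144, 131], [154, 144, 132], [153, 144, 132], [154, 144, 132], [154, 145, 132], [153, 144, 132], [153, 144, 132], [150, 142, 129], [149, 140, 127], [148, 140, 127], [148, 140, 127], [148, 140, 127], [148, 139, 127], [147, 139, 126], [146, 138, 126], [146, 138, 125], [145, 137, 125], [144, 135, 123]]
```

View pics/z.png

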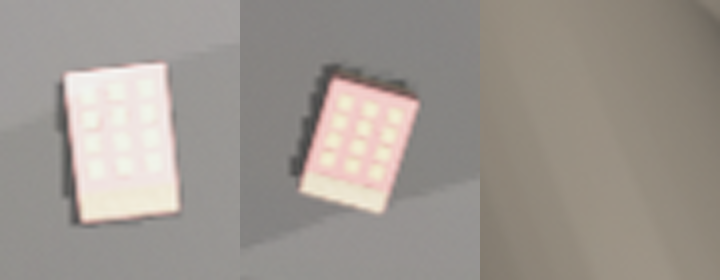

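```bash
cat >> h.py <<'E'
def yv(yaw): return np.array([np.cos(np.radians(yaw)),np.sin(np.radians(yaw)),0])
E
python3 -c "
from h import *
W=np.load('W.npy',allow_pickle=True).item();T=np.load('T.npy',allow_pickle=True).item()
print(tri(W,[(279.2,251.3)],T,[(324.8,198.9)]))
b=np.array([.577,-.109,0])-.004*yv(73)
go(b+[0,0,.12],target(73,-45))"
```

```text
[[ 0.57693389 -0.11027585  0.03953991]]
inc [-8.520e+01  1.000e-01  1.399e+02] [  6.5 -44.8  15.8]
```

>>> step_arm([
  [[0.1, -85, 0, 140, 6.5, -44.8, 15.8], [0.1, -85, 0, 140, 6.5, -44.8, 15.8], [0.1, -85, 0, 140, 6.5, -44.8, 15.8], [0.1, -85, 0, 140, 6.5, -44.8, 15.8], [0.1, -85, 0, 140, 6.5, -44.8, 15.8], [0.1, -85, 0, 140, 6.5, -44.8, 15.8], [0.1, -85, 0, 140, 6.5, -44.8, 15.8], [0.1, -85, 0, 140, 6.5, -44.8, 15.8]],
])

```text
t: 4.82
eef_pos: [0.5752, -0.1107, 0.1164]
tool_rot: [0.227, 0.741, 0.551, -0.31]
contact_force: [-0.3, 1.1, 0.7]
gripper_width: 0.55
grasp_force: 0.0
```

```bash
python3 -c "
from h import *
show()
b=np.array([.577,-.109,0])-.004*yv(73)
go(b+[0,0,.038],target(73,-45))
W=bot.read_camera('wrist');save('w2',W['image'])"
```

```text
t 4.82 pos [ 575.2 -110.7  116.4] q [ 0.03  0.72 -0.42  1.73  0.87  1.45 -1.1 ] grip 0.55 0.0 F [-0.3  1.1  0.7]
[[0.201, 0.957, -0.21], [0.676, -0.29, -0.677], [-0.709, -0.006, -0.705]]
inc [54.3  1.7 56.6] [-0.1  0.2  0.3]
```

View pics/w2.png

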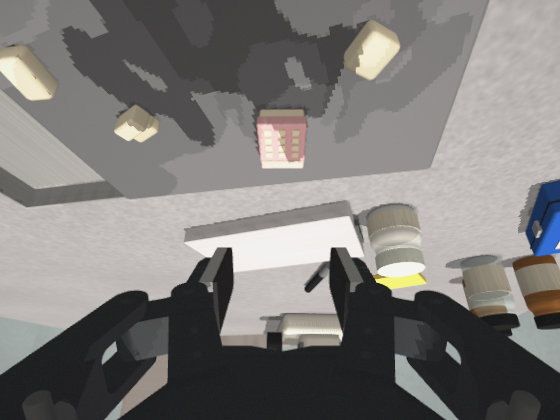

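The wrist view shows block 2 at (282,138), square to the fingers and clear of scraps. Descending and gripping.

>>> step_arm([
  [[0.1, 27, 1, 28, 0, 0, 0], [0.1, 45, 2, 47, 0, 0, 0], [0.1, 54, 2, 57, 0, 0, 0], [0.1, 54, 2, 57, 0, 0, 0], [-1, 54, 2, 57, 0, 0, 0], [-1, 54, 2, 57, 0, 0, 0], [-1, 54, 2, 57, 0, 0, 0], [-1, 54, 2, 57, 0, 0, 0], [-1, 54, 2, 57, 0, 0, 0], [-1, 54, 2, 57, 0, 0, 0]],
], force=40)

```text
t: 5.7
eef_pos: [0.5784, -0.1142, 0.0434]
tool_rot: [0.229, 0.742, 0.55, -0.307]
contact_force: [1.3, 0.4, 6.6]
gripper_width: 0.302
grasp_force: 40.0
```

>>> step_arm([
  [[-1, -20, 0, -20, 0, 0, 0], [-1, -40, 0, -40, 0, 0, 0], [-1, -60, 0, -60, 0, 0, 0], [-1, -80, 0, -80, 0, 0, 0], [-1, -80, 0, -80, 0, 0, 0]],
])

```text
t: 6.12
eef_pos: [0.5799, -0.1134, 0.1604]
tool_rot: [0.23, 0.743, 0.55, -0.304]
contact_force: [-0.3, -0.2, 0.1]
gripper_width: 0.304
grasp_force: 39.3
```

```bash
python3 -c "
from h import *
show()
go([.45,-.33,.2],target(75,75))
W=bot.read_camera('wrist');save('w3',W['image'][60:300,150:430])"
```

```text
t 6.12 pos [ 579.9 -113.4  160.4] q [ 0.04  0.66 -0.43  1.71  0.85  1.49 -1.05] grip 0.304 39.3 F [-0.3 -0.2  0.1]
[[0.211, 0.957, -0.199], [0.677, -0.29, -0.676], [-0.705, 0.008, -0.709]]
inc [-202.   -61.3  144.2] [  1.1 119.8  -2. ]
```

View pics/w3.png

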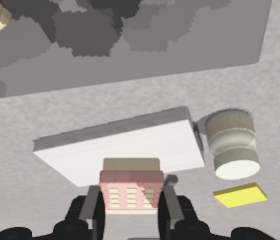

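```bash
cat >> h.py <<'E'
def flip(p,Rg,bc,yaw_b,tcp,Rt):
    "block corners in world when tool is at tcp,Rt; grasped at p,Rg with block centre bc, long axis yaw_b"
    u,v=yv(yaw_b),yv(yaw_b+90)
    C=np.array([bc+a*.02*u+b*.014*v+np.array([0,0,c*.007]) for a in(-1,1) for b in(-1,1) for c in(-1,1)])
    return Rt.apply(Rg.inv().apply(C-p))+tcp
E
python3 -c "
from h import *
Rg=Ro.from_quat([.742,.55,-.307,.229]);
for t in (72,75):
  C=flip(np.array([.5784,-.1142,.0434]),Rg,np.array([.577,-.109,.037]),73,np.array([.505,-.315,0]),target(75,t)); print(t,np.round(C*1e3).tolist())
go([.505,-.315,.13],target(75,75))
"
```

```text
72 [[521.0, -300.0, -8.0], [517.0, -312.0, -14.0], [494.0, -292.0, -8.0], [490.0, -304.0, -14.0], [516.0, -317.0, 28.0], [513.0, -329.0, 22.0], [489.0, -310.0, 28.0], [486.0, -322.0, 22.0]]
75 [[521.0, -299.0, -7.0], [518.0, -311.0, -14.0], [494.0, -292.0, -7.0], [491.0, -304.0, -14.0], [516.0, -319.0, 28.0], [513.0, -330.0, 21.0], [489.0, -311.0, 28.0], [485.0, -323.0, 21.0]]
inc [-132.3  -12.7  170.8] [  1.  119.8  -2. ]
```

>>> step_arm([
  [[-1, -132, -13, 171, 1, 119.8, -2], [-1, -132, -13, 171, 1, 119.8, -2], [-1, -132, -13, 171, 1, 119.8, -2], [-1, -132, -13, 171, 1, 119.8, -2], [-1, -132, -13, 171, 1, 119.8, -2], [-1, -132, -13, 171, 1, 119.8, -2], [-1, -132, -13, 171, 1, 119.8, -2], [-1, -132, -13, 171, 1, 119.8, -2], [-1, -132, -13, 171, 1, 119.8, -2], [-1, -132, -13, 171, 1, 119.8, -2]],
])

```text
t: 7.0
eef_pos: [0.5028, -0.3163, 0.1279]
tool_rot: [-0.136, 0.78, 0.587, 0.169]
contact_force: [0.3, 0.3, -1.0]
gripper_width: 0.306
grasp_force: 39.4
```

>>> step_arm([
  [[-1, 0, 0, 0, 0, 48, 0], [-1, 0, 0, 0, 0, 48, 0], [-1, 0, 0, 0, 0, 48, 0], [-1, 0, 0, 0, 0, 48, 0], [-1, 0, 0, 0, 0, 48, 0], [-1, 0, 0, 0, 0, 48, 0], [-1, 0, 0, 0, 0, 48, 0], [-1, 0, 0, 0, 0, 48, 0]],
])

```text
t: 7.67
eef_pos: [0.5003, -0.3163, 0.1206]
tool_rot: [-0.366, 0.646, 0.478, 0.47]
contact_force: [0.2, 0.8, -2.5]
gripper_width: 0.303
grasp_force: 39.5
```

```bash
python3 -c "
from h import *
show()
go([.505,-.315,.036],target(75,75))"
```

```text
t 7.67 pos [ 500.3 -316.3  120.6] q [ 1.43  1.2  -0.92  1.45 -0.28  1.4   0.49] grip 0.303 39.5 F [ 0.2  0.8 -2.5]
[[0.103, 0.961, 0.257], [0.274, -0.276, 0.921], [0.956, -0.024, -0.291]]
inc [-80.    6.2  27.1] [ 0.6  1.9 -1.6]
```

>>> step_arm([
  [[-1, -20, 6, 7, 0, 2, -1], [-1, -40, 6, 14, 0, 2, -1], [-1, -60, 6, 21, 0, 2, -1], [-1, -70, 6, 24, 0, 2, -1], [-1, -78, 6, 26, 0, 2, -1], [-1, -78, 6, 26, 0, 2, -1], [-1, -78, 6, 26, 0, 2, -1]],
])

```text
t: 8.25
eef_pos: [0.5084, -0.3153, 0.0461]
tool_rot: [-0.366, 0.633, 0.482, 0.483]
contact_force: [-0.8, -0.3, -0.2]
gripper_width: 0.306
grasp_force: 39.5
```

```bash
python3 -c "
from h import *
show()
go([.505,-.315,.036],target(75,75))
S=bot.read_camera('side');save('s2',cv2.resize(S['image'][90:210,240:440],None,fx=4,fy=4,interpolation=2))"
```

```text
t 8.25 pos [ 508.4 -315.3   46.1] q [ 1.4   1.32 -0.89  1.4  -0.24  1.38  0.57] grip 0.306 39.5 F [-0.8 -0.3 -0.2]
[[0.069, 0.964, 0.259], [0.256, -0.268, 0.929], [0.964, 0.002, -0.265]]
inc [-9.9 -3.3  2.1] [ 0.5  0.4 -0. ]
```

View pics/s2.png

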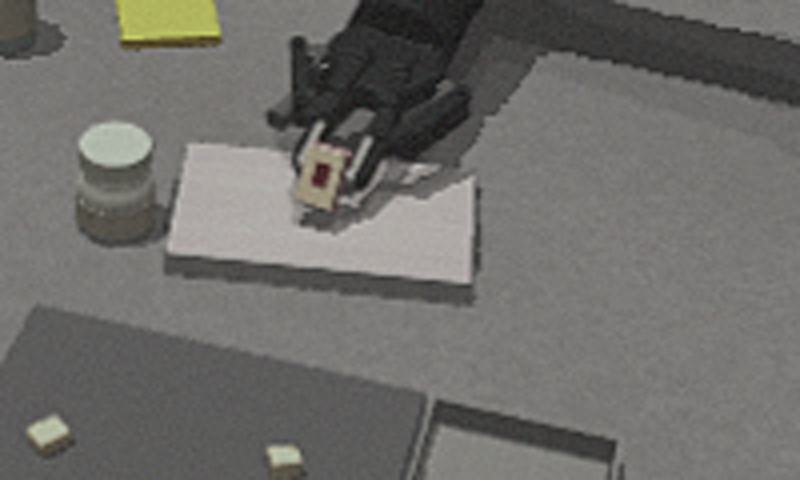

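The view shows the held block at (322,178) in the crop, with its tissue side visible and facing up and outward over the slab. I lower 9 mm and open.

>>> step_arm([
  [[-1, -5, 0, 1, 0, 0, 0], [-1, -10, 0, 2, 0, 0, 0], [-1, -10, 0, 2, 0, 0, 0], [-1, -10, 0, 2, 0, 0, 0]],
])

```text
t: 8.63
eef_pos: [0.5076, -0.316, 0.0346]
tool_rot: [-0.367, 0.633, 0.481, 0.483]
contact_force: [-0.1, 0.1, -0.3]
gripper_width: 0.304
grasp_force: 39.5
```

>>> step_arm([
  [[0.2, 0, 0, 0, 0, 0, 0], [0.2, 0, 0, 0, 0, 0, 0], [0.2, 0, 0, 0, 0, 0, 0], [0.2, 0, 0, 0, 0, 0, 0], [0.2, 0, 0, 0, 0, 0, 0], [0.2, 0, 0, 0, 0, 0, 0]],
])

```text
t: 9.13
eef_pos: [0.5078, -0.316, 0.035]
tool_rot: [-0.366, 0.633, 0.481, 0.483]
contact_force: [0.2, -0.1, -0.7]
gripper_width: 0.598
grasp_force: 0.0
```

```bash
python3 -c "
from h import *
show()
S=bot.read_camera('side');save('s3',cv2.resize(S['image'][100:175,280:380],None,fx=6,fy=6,interpolation=2))"
```

```text
t 9.13 pos [ 507.8 -316.    35. ] q [ 1.39  1.34 -0.88  1.39 -0.23  1.38  0.58] grip 0.598 0.0 F [ 0.2 -0.1 -0.7]
[[0.069, 0.963, 0.259], [0.255, -0.268, 0.929], [0.964, 0.001, -0.265]]
```

View pics/s3.png

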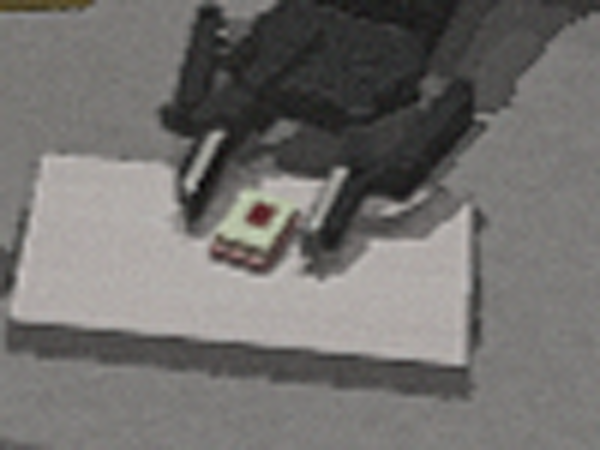

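Block 2 lies flat, wax face up, at about (262,225) in the crop. Retreating and going on to block 1.

>>> step_arm([
  [[0.2, 40, 0, 0, 0, 0, 0], [0.2, 80, 0, 0, 0, 0, 0], [0.2, 120, 0, 0, 0, 0, 0], [0.2, 130, 0, 0, 0, 0, 0]],
])

```text
t: 9.52
eef_pos: [0.5188, -0.281, 0.1674]
tool_rot: [-0.365, 0.631, 0.484, 0.485]
contact_force: [1.3, -0.1, 0.9]
gripper_width: 0.602
grasp_force: 0.0
```

```bash
python3 -c "
from h import *
show()
b=np.array([.575,.066,0])-.004*yv(98)
go(b+[0,0,.14],target(98,-45))
T=bot.read_camera('top');m=np.zeros((420,560),np.uint8);m[150:262,215:355]=T['image'][150:262,215:355].min(2)>130
for k in blobs(m,8,600):
  r=cv2.minAreaRect(k);print(np.round(r[0],1),round(cv2.contourArea(k)))"
```

```text
t 9.52 pos [ 518.8 -281.   167.4] q [ 1.42  1.16 -0.98  1.5  -0.33  1.37  0.48] grip 0.602 0.0 F [ 1.3 -0.1  0.9]
[[0.062, 0.964, 0.258], [0.257, -0.265, 0.929], [0.964, 0.008, -0.264]]
inc [ 65.2 -36.5 340.7] [   7.8 -117.6  -27.1]
```

>>> step_arm([
  [[0.1, 65, -36, 341, 7.8, -117.6, -27], [0.1, 65, -36, 341, 7.8, -117.6, -27], [0.1, 65, -36, 341, 7.8, -117.6, -27], [0.1, 65, -36, 341, 7.8, -117.6, -27], [0.1, 65, -36, 341, 7.8, -117.6, -27], [0.1, 65, -36, 341, 7.8, -117.6, -27], [0.1, 65, -36, 341, 7.8, -117.6, -27], [0.1, 65, -36, 341, 7.8, -117.6, -27], [0.1, 65, -36, 341, 7.8, -117.6, -27], [0.1, 65, -36, 341, 7.8, -117.6, -27]],
])

```text
t: 10.4
eef_pos: [0.5737, 0.0601, 0.1321]
tool_rot: [-0.033, 0.716, 0.689, 0.107]
contact_force: [1.0, 0.5, -1.5]
gripper_width: 0.549
grasp_force: 0.0
```

```bash
python3 -c "
from h import *
show()
b=np.array([.575,.066,0])-.004*yv(98)
go(b+[0,0,.14],target(98,-45))"
```

```text
t 10.4 pos [573.7  60.1 132.1] q [ 0.41  0.47 -0.65  1.94  0.16  0.68 -0.33] grip 0.549 0.0 F [ 1.   0.5 -1.5]
[[0.027, 0.994, 0.107], [0.98, -0.047, 0.195], [0.199, 0.1, -0.975]]
inc [ 3.5  2.6 -7.2] [  2.5 -55.8 -12.4]
```

>>> step_arm([
  [[0.1, 3, 3, -7, 2.5, -55.8, -12.4], [0.1, 3, 3, -7, 2.5, -55.8, -12.4], [0.1, 3, 3, -7, 2.5, -55.8, -12.4], [0.1, 3, 3, -7, 2.5, -55.8, -12.4], [0.1, 3, 3, -7, 2.5, -55.8, -12.4], [0.1, 3, 3, -7, 2.5, -55.8, -12.4], [0.1, 3, 3, -7, 2.5, -55.8, -12.4], [0.1, 3, 3, -7, 2.5, -55.8, -12.4], [0.1, 3, 3, -7, 2.5, -55.8, -12.4], [0.1, 3, 3, -7, 2.5, -55.8, -12.4]],
])

```text
t: 11.23
eef_pos: [0.5755, 0.0605, 0.1376]
tool_rot: [0.286, 0.606, 0.698, -0.251]
contact_force: [0.5, 0.0, 0.7]
gripper_width: 0.554
grasp_force: 0.0
```

```bash
python3 -c "
from h import *
show()
W=bot.read_camera('wrist');x0,y0,x1,y1=230,80,340,230
im=W['image'].astype(int);m=np.zeros((420,560),np.uint8);m[y0:y1,x0:x1]=(im[...,0]-im[...,2]>18)[y0:y1,x0:x1]
m=cv2.morphologyEx(m,cv2.MORPH_CLOSE,np.ones((5,5)))
for k in blobs(m,150,9000):
  q=cv2.minAreaRect(k);P=plane(W,cv2.approxPolyDP(k,5,True)[:,0],.044);print(q[0],np.round(P,4).tolist())
b=np.array([.575,.066,0])-.004*yv(98)
go(b+[0,0,.040],target(98,-45))"
```

```text
t 11.23 pos [575.5  60.5 137.6] q [-0.37  0.63 -0.3   1.82  0.86  1.34 -1.  ] grip 0.554 0.0 F [0.5 0.  0.7]
[[-0.102, 0.99, 0.095], [0.703, 0.139, -0.698], [-0.704, -0.004, -0.71]]
(318.25, 214.25001525878906) [[0.6301, -0.0349, 0.044], [0.6171, -0.0443, 0.044], [0.6204, -0.0641, 0.044], [0.6431, -0.0606, 0.044]]
(280.5172119140625, 110.51847076416016) [[0.5615, 0.0918, 0.044], [0.5643, 0.0444, 0.044], [0.591, 0.0463, 0.044], [0.5836, 0.0937, 0.044]]
inc [72.1  0.1 67.7] [-0.2 -0.2 -0.1]
```

>>> step_arm([
  [[0.1, 28, 0, 27, 0, 0, 0], [0.1, 54, 0, 52, 0, 0, 0], [0.1, 66, 0, 62, 0, 0, 0], [0.1, 72, 0, 68, 0, 0, 0], [0.1, 72, 0, 68, 0, 0, 0], [-1, 72, 0, 68, 0, 0, 0], [-1, 72, 0, 68, 0, 0, 0], [-1, 72, 0, 68, 0, 0, 0], [-1, 72, 0, 68, 0, 0, 0], [-1, 72, 0, 68, 0, 0, 0]],
])

```text
t: 12.12
eef_pos: [0.5768, 0.0618, 0.0424]
tool_rot: [0.288, 0.608, 0.696, -0.25]
contact_force: [0.8, 1.0, 5.8]
gripper_width: 0.308
grasp_force: 39.8
```

>>> step_arm([
  [[-1, -20, 0, -20, 0, 0, 0], [-1, -40, 0, -40, 0, 0, 0], [-1, -60, 0, -60, 0, 0, 0], [-1, -80, 0, -80, 0, 0, 0], [-1, -80, 0, -80, 0, 0, 0]],
])

```text
t: 12.53
eef_pos: [0.5781, 0.063, 0.1592]
tool_rot: [0.289, 0.609, 0.696, -0.247]
contact_force: [0.7, 0.7, -0.3]
gripper_width: 0.309
grasp_force: 39.4
```

```bash
python3 -c "
from h import *
show()
go([.435,-.315,.18],target(75,75))"
```

```text
t 12.53 pos [578.1  63.  159.2] q [-0.36  0.6  -0.31  1.81  0.85  1.36 -0.98] grip 0.309 39.4 F [ 0.7  0.7 -0.3]
[[-0.091, 0.991, 0.101], [0.705, 0.136, -0.696], [-0.704, 0.008, -0.711]]
inc [-267.9 -193.1  234. ] [ -6.7 117.8  26.7]
```

>>> step_arm([
  [[-1, -268, -193, 234, -6.7, 117.8, 26.7], [-1, -268, -193, 234, -6.7, 117.8, 26.7], [-1, -268, -193, 234, -6.7, 117.8, 26.7], [-1, -268, -193, 234, -6.7, 117.8, 26.7], [-1, -268, -193, 234, -6.7, 117.8, 26.7], [-1, -268, -193, 234, -6.7, 117.8, 26.7], [-1, -268, -193, 234, -6.7, 117.8, 26.7], [-1, -268, -193, 234, -6.7, 117.8, 26.7], [-1, -268, -193, 234, -6.7, 117.8, 26.7], [-1, -268, -193, 234, -6.7, 117.8, 26.7]],
])

```text
t: 13.37
eef_pos: [0.4519, -0.2657, 0.1747]
tool_rot: [-0.058, 0.716, 0.684, 0.128]
contact_force: [2.0, 0.6, -1.9]
gripper_width: 0.308
grasp_force: 39.4
```

```bash
python3 -c "
from h import *
show()
go([.435,-.315,.14],target(75,75))"
```

```text
t 13.37 pos [ 451.9 -265.7  174.7] q [ 0.92  0.38 -0.41  1.91 -0.16  0.93  0.59] grip 0.308 39.4 F [ 2.   0.6 -1.9]
[[0.031, 0.994, 0.104], [0.964, -0.057, 0.259], [0.263, 0.092, -0.96]]
inc [-57.2 -17.2  18.9] [-4.8 58.9 12.5]
```

>>> step_arm([
  [[-1, -57, -17, 19, -4.8, 58.9, 12.5], [-1, -57, -17, 19, -4.8, 58.9, 12.5], [-1, -57, -17, 19, -4.8, 58.9, 12.5], [-1, -57, -17, 19, -4.8, 58.9, 12.5], [-1, -57, -17, 19, -4.8, 58.9, 12.5], [-1, -57, -17, 19, -4.8, 58.9, 12.5], [-1, -57, -17, 19, -4.8, 58.9, 12.5], [-1, -57, -17, 19, -4.8, 58.9, 12.5], [-1, -57, -17, 19, -4.8, 58.9, 12.5], [-1, -57, -17, 19, -4.8, 58.9, 12.5]],
])

```text
t: 14.2
eef_pos: [0.4315, -0.317, 0.1345]
tool_rot: [-0.372, 0.633, 0.478, 0.482]
contact_force: [-1.3, -0.4, -0.9]
gripper_width: 0.307
grasp_force: 39.5
```

```bash
python3 -c "
from h import *
show()
Rg=Ro.from_quat([.608,.696,-.25,.288])
C=flip(np.array([.5768,.0618,.0424]),Rg,np.array([.575,.066,.037]),98,np.array([.435,-.315,0]),target(75,75)); print(np.round(C*1e3).tolist())
go([.435,-.315,.036],target(75,75))"
```

```text
t 14.2 pos [ 431.5 -317.   134.5] q [ 1.28  0.99 -0.47  1.56 -0.59  1.55  0.86] grip 0.307 39.5 F [-1.3 -0.4 -0.9]
[[0.079, 0.964, 0.254], [0.248, -0.266, 0.932], [0.966, -0.011, -0.26]]
[[452.0, -300.0, -7.0], [449.0, -312.0, -14.0], [425.0, -293.0, -7.0], [422.0, -305.0, -14.0], [447.0, -320.0, 27.0], [444.0, -331.0, 20.0], [420.0, -312.0, 27.0], [417.0, -324.0, 20.0]]
inc [-94.4   3.9  28.3] [ 0.3  0.1 -0.7]
```

>>> step_arm([
  [[-1, -25, 6, 7, 0, 0, 0], [-1, -50, 6, 14, 0, 0, 0], [-1, -70, 6, 20, 0, 0, 0], [-1, -85, 6, 25, 0, 0, 0], [-1, -92, 6, 27, 0, 0, 0], [-1, -94, 6, 28, 0, 0, 0], [-1, -94, 6, 28, 0, 0, 0], [-1, -94, 6, 28, 0, 0, 0]],
])

```text
t: 14.87
eef_pos: [0.4399, -0.3161, 0.0413]
tool_rot: [-0.369, 0.633, 0.482, 0.481]
contact_force: [-0.4, -0.1, 0.2]
gripper_width: 0.308
grasp_force: 39.5
```

```bash
python3 -c "
from h import *
show()
go([.438,-.315,.035],target(75,75))"
```

```text
t 14.87 pos [ 439.9 -316.1   41.3] q [ 1.25  1.14 -0.45  1.51 -0.55  1.48  0.92] grip 0.308 39.5 F [-0.4 -0.1  0.2]
[[0.073, 0.965, 0.253], [0.255, -0.263, 0.931], [0.964, -0.003, -0.265]]
inc [-5.9 -2.1  2.2] [ 0.2  0.4 -0.2]
```

>>> step_arm([
  [[-1, -6, -1, 2, 0, 0, 0], [-1, -6, -1, 2, 0, 0, 0], [-1, -6, -1, 2, 0, 0, 0], [0, -6, -1, 2, 0, 0, 0], [0, -6, -1, 2, 0, 0, 0], [0, -6, -1, 2, 0, 0, 0], [0, -6, -1, 2, 0, 0, 0], [0, -6, -1, 2, 0, 0, 0], [0, -6, -1, 2, 0, 0, 0]],
])

```text
t: 15.62
eef_pos: [0.4384, -0.3152, 0.0338]
tool_rot: [-0.37, 0.633, 0.481, 0.481]
contact_force: [-0.2, 0.1, -0.1]
gripper_width: 0.501
grasp_force: 0.0
```

>>> step_arm([
  [[0, 30, 0, 0, 0, 0, 0], [0, 60, 0, 0, 0, 0, 0], [0, 90, 0, 0, 0, 0, 0], [0, 130, 0, 0, 0, 0, 0], [0, 160, 0, 0, 0, 0, 0], [0, 180, 0, 0, 0, 0, 0]],
])

```text
t: 16.12
eef_pos: [0.4525, -0.2686, 0.2107]
tool_rot: [-0.369, 0.632, 0.483, 0.481]
contact_force: [-0.3, -0.2, 0.6]
gripper_width: 0.503
grasp_force: 0.0
```

```bash
python3 -c "
from h import *
show()
S=bot.read_camera('side');T=bot.read_camera('top')
save('s4',np.hstack([cv2.resize(S['image'][115:175,275:365],(450,300),interpolation=2),cv2.resize(T['image'][180:280,130:180],(150,300),interpolation=2),cv2.resize(T['image'][180:280,380:448],(200,300),interpolation=2)]))
go([.503,.31,.2],target(90))
# brush rib: wood pixels
m=cv2.inRange(cv2.cvtColor(T['image'],cv2.COLOR_RGB2HSV),(3,80,60),(20,255,255));m[:,:125]=0;m[:,180:]=0;m[:185]=0;m[275:]=0
for k in blobs(m,30,5000):
  r=cv2.minAreaRect(k);P=plane(T,cv2.boxPoints(r),.044);print(r,np.round(P,3).tolist())
"
```

```text
t 16.12 pos [ 452.5 -268.6  210.7] q [ 1.26  0.86 -0.53  1.65 -0.67  1.53  0.8 ] grip 0.503 0.0 F [-0.3 -0.2  0.6]
[[0.071, 0.965, 0.252], [0.255, -0.262, 0.931], [0.964, -0.002, -0.265]]
inc [ 141.6 -102.9  554.2] [  9.9 -74.1 -12.9]
((147.7938232421875, 234.39797973632812), (56.13158416748047, 19.088809967041016), 81.63410949707031) [[0.558, 0.345, 0.044], [0.565, 0.299, 0.044], [0.433, 0.277, 0.044], [0.427, 0.321, 0.044]]
```

View pics/s4.png

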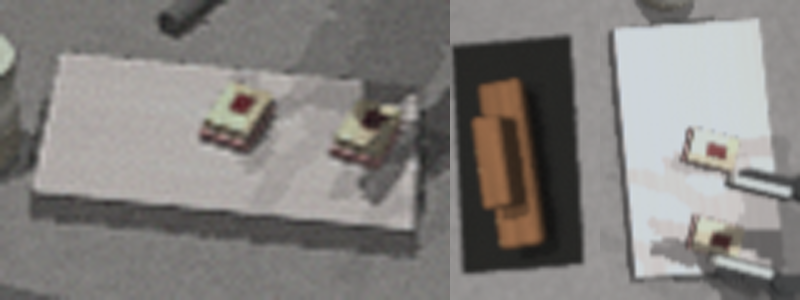

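Both blocks lie wax face up on the cold block, at (237,117) and (367,132) in the left crop, and inside its outline in the right crop. Now the brush.

```bash
python3 -c "
from h import *
go([.47,.0,.3],target(100))"
```

```text
inc [156.  -53.8 230.8] [ 16.4 -73.3 -21.5]
```

>>> step_arm([
  [[0, 156, -54, 231, 16.4, -73.3, -21.5], [0, 156, -54, 231, 16.4, -73.3, -21.5], [0, 156, -54, 231, 16.4, -73.3, -21.5], [0, 156, -54, 231, 16.4, -73.3, -21.5], [0, 156, -54, 231, 16.4, -73.3, -21.5], [0, 156, -54, 231, 16.4, -73.3, -21.5], [0, 156, -54, 231, 16.4, -73.3, -21.5], [0, 156, -54, 231, 16.4, -73.3, -21.5], [0, 156, -54, 231, 16.4, -73.3, -21.5], [0, 156, -54, 231, 16.4, -73.3, -21.5]],
])

```text
t: 17.05
eef_pos: [0.4701, -0.0008, 0.2982]
tool_rot: [-0.032, 0.653, 0.755, 0.041]
contact_force: [-0.9, -0.4, -1.1]
gripper_width: 0.503
grasp_force: 0.0
```

```bash
python3 -c "
from h import *
show()
go([.497,.30,.26],target(190))"
```

```text
t 17.05 pos [470.1  -0.8 298.2] q [ 0.6   0.13 -0.71  1.91 -0.02  1.12  0.05] grip 0.503 0.0 F [-0.9 -0.4 -1.1]
[[-0.144, 0.99, 0.005], [0.984, 0.143, 0.105], [0.103, 0.02, -0.994]]
inc [288.2  68.8  69.7] [  5.6  -3.7 -91.6]
```

>>> step_arm([
  [[0.2, 288, 69, 70, 5.6, -3.7, -91.6], [0.2, 288, 69, 70, 5.6, -3.7, -91.6], [0.2, 288, 69, 70, 5.6, -3.7, -91.6], [0.2, 288, 69, 70, 5.6, -3.7, -91.6], [0.2, 288, 69, 70, 5.6, -3.7, -91.6], [0.2, 288, 69, 70, 5.6, -3.7, -91.6], [0.2, 288, 69, 70, 5.6, -3.7, -91.6], [0.2, 288, 69, 70, 5.6, -3.7, -91.6], [0.2, 288, 69, 70, 5.6, -3.7, -91.6], [0.2, 288, 69, 70, 5.6, -3.7, -91.6]],
])

```text
t: 17.88
eef_pos: [0.4965, 0.3015, 0.2594]
tool_rot: [-0.01, 0.085, 0.996, 0.013]
contact_force: [0.0, -0.5, -0.3]
gripper_width: 0.601
grasp_force: 0.0
```

>>> step_arm([
  [[0.2, 0, 0, 0, 0, 0, -20], [0.2, 0, 0, 0, 0, 0, -20], [0.2, 0, 0, 0, 0, 0, -20], [0.2, 0, 0, 0, 0, 0, -20]],
])

```text
t: 18.22
eef_pos: [0.4972, 0.2995, 0.2595]
tool_rot: [-0.008, -0.086, 0.996, 0.015]
contact_force: [0.4, 0.3, -1.1]
gripper_width: 0.602
grasp_force: 0.0
```

```bash
python3 -c "
from h import *
show()
W=bot.read_camera('wrist');save('w5',W['image']);np.save('W5.npy',W,allow_pickle=True)"
```

```text
t 18.22 pos [497.2 299.5 259.5] q [ 0.16  0.5  -1.08  1.7   0.44  1.21  0.72] grip 0.602 0.0 F [ 0.4  0.3 -1.1]
[[-0.985, -0.171, -0.018], [-0.171, 0.985, 0.028], [0.013, 0.031, -0.999]]
```

View pics/w5.png

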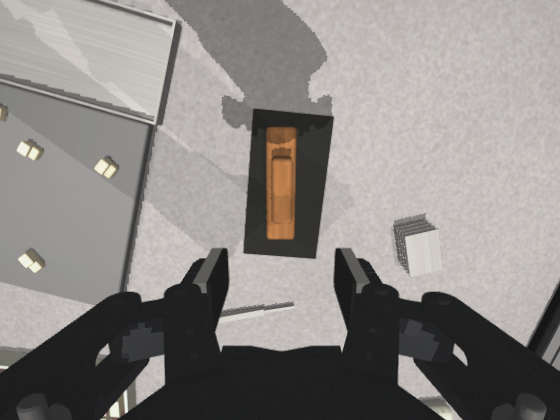

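```bash
python3 -c "
from h import *
W=np.load('W5.npy',allow_pickle=True).item();T=np.load('T.npy',allow_pickle=True).item()
m=cv2.inRange(W['image'],(150,75,0),(255,200,110));m[:,:262]=0;m[:,300:]=0;m[:120]=0;m[245:]=0
g=cv2.cvtColor(W['image'],cv2.COLOR_RGB2GRAY)
print(W['image'][190,262:300:2].tolist())
print('tri',tri(W,[(282,190)],T,[(143.8,234)]))
for z in(.086,):
  P=plane(W,[(273,157),(291,157),(291,223),(273,223)],z);print(np.round(P,4).tolist(),P.mean(0))
P=plane(W,[(267,127),(297,127),(295,239),(267,239)],.048);print('back',np.round(P,4).tolist(),P.mean(0))
P=plane(W,[(254,109),(332,117),(316,258),(245,253)],.004);print('mat',np.round(P,4).tolist(),P.mean(0))
P=plane(T,[(131,194),(170,193),(174,269),(134,270)],.004);print('matT',P.mean(0))
"
```

```text
[[44, 44, 41], [44, 42, 42], [86, 63, 45], [156, 105, 66], [164, 112, 70], [138, 92, 57], [184, 125, 76], [198, 133, 80], [193, 129, 80], [189, 126, 77], [189, 127, 77], [187, 127, 78], [183, 124, 76], [182, 122, 75], [164, 111, 69], [136, 93, 58], [141, 94, 60], [49, 49, 46], [50, 48, 46]]
tri [[0.49493466 0.30490869 0.08348563]]
[[0.463, 0.2901, 0.086], [0.46, 0.3079, 0.086], [0.528, 0.3203, 0.086], [0.5311, 0.3015, 0.086]] [0.49551599 0.30498    0.086     ]
back [[0.4352, 0.2791, 0.048], [0.4295, 0.3115, 0.048], [0.558, 0.3331, 0.048], [0.5634, 0.2999, 0.048]] [0.49651998 0.30589459 0.048     ]
mat [[0.4168, 0.2595, 0.004], [0.4095, 0.3554, 0.004], [0.5957, 0.3729, 0.004], [0.6039, 0.2757, 0.004]] [0.50646339 0.3158666  0.004     ]
matT [0.50440686 0.31453805 0.004     ]
```

```bash
python3 -c "
from h import *
go([.496,.3052,.11],target(189.7)); go([.496,.3052,.054],target(189.7))"
```

```text
inc [ -1.7   1.  149.8] [ 1.8 -0.7 -0.2]
inc [ -2.5  -0.7 205.8] [ 1.8 -0.7 -0.2]
```

>>> step_arm([
  [[0.2, -2, 1, 40, 1.8, -0.7, 0], [0.2, -2, 1, 80, 1.8, -0.7, 0], [0.2, -2, 1, 115, 1.8, -0.7, 0], [0.2, -2, 1, 140, 1.8, -0.7, 0], [0.2, -2, 1, 150, 1.8, -0.7, 0], [0.2, -2, 1, 150, 1.8, -0.7, 0], [0.2, -2, 1, 150, 1.8, -0.7, 0]],
])

```text
t: 18.85
eef_pos: [0.4968, 0.3062, 0.1114]
tool_rot: [0.001, -0.084, 0.996, 0.0]
contact_force: [-1.2, 0.3, 1.3]
gripper_width: 0.598
grasp_force: 0.0
```

```bash
python3 -c "
from h import *
show();go([.496,.3052,.054],target(189.7))"
```

```text
t 18.85 pos [496.8 306.2 111.4] q [ 0.02  0.66 -0.94  1.84  0.63  0.98  0.55] grip 0.598 0.0 F [-1.2  0.3  1.3]
[[-0.986, -0.167, 0.001], [-0.167, 0.986, 0.0], [-0.001, 0.0, -1.0]]
inc [ 1.  -0.8 57.4] [ 0.   0.1 -0.1]
```

>>> step_arm([
  [[0.2, 1, -1, 25, 0, 0, 0], [0.2, 1, -1, 45, 0, 0, 0], [0.2, 1, -1, 57, 0, 0, 0], [0.2, 1, -1, 57, 0, 0, 0], [-1, 1, -1, 57, 0, 0, 0], [-1, 1, -1, 57, 0, 0, 0], [-1, 1, -1, 57, 0, 0, 0], [-1, 1, -1, 57, 0, 0, 0], [-1, 1, -1, 57, 0, 0, 0], [-1, 1, -1, 57, 0, 0, 0]],
], force=80)

```text
t: 19.68
eef_pos: [0.4967, 0.3057, 0.0557]
tool_rot: [0.002, -0.084, 0.996, 0.001]
contact_force: [-0.5, 0.2, 6.8]
gripper_width: 0.245
grasp_force: 79.3
```

```bash
python3 - <<'E'
from h import *
show()
T=bot.read_camera("top")
m=np.zeros((420,560),np.uint8); m[150:315,215:355]=(T["image"][150:315,215:355].min(2)>145)
C=np.float32([[.448,.143],[.423,-.159]])
for k in blobs(m,15,300):
    r=cv2.minAreaRect(k); print(np.round(r[0]),np.round(plane(T,r[0],.037)[0][:2],3),cv2.contourArea(k))
E
```

```text
t 19.68 pos [496.7 305.7  55.7] q [-0.02  0.72 -0.88  1.87  0.71  0.89  0.49] grip 0.245 79.3 F [-0.5  0.2  6.8]
[[-0.986, -0.168, 0.004], [-0.168, 0.986, 0.002], [-0.004, 0.001, -1.0]]
[290. 245.] [ 0.468 -0.027] 46.0
[310. 232.] [ 0.498 -0.075] 47.0
[272. 229.] [0.505 0.016] 35.5
[235. 227.] [0.511 0.105] 35.5
[306. 176.] [ 0.633 -0.065] 55.0
[272. 171.] [0.647 0.015] 53.0
```

>>> step_arm([
  [[-1, 0, 0, -30, 0, 0, 0], [-1, 0, 0, -60, 0, 0, 0], [-1, 0, 0, -100, 0, 0, 0], [-1, 0, 0, -130, 0, 0, 0]],
])

```text
t: 20.07
eef_pos: [0.4956, 0.3051, 0.1867]
tool_rot: [0.001, -0.084, 0.996, 0.0]
contact_force: [-0.4, 0.6, -2.3]
gripper_width: 0.248
grasp_force: 78.7
```

```bash
python3 -c "
from h import *
show();go([.684,.045,.16],target(85.1))"
```

```text
t 20.07 pos [495.6 305.1 186.7] q [ 0.08  0.57 -1.01  1.78  0.54  1.09  0.63] grip 0.248 78.7 F [-0.4  0.6 -2.3]
[[-0.986, -0.168, 0.002], [-0.168, 0.986, 0.001], [-0.002, 0.0, -1.0]]
inc [-141.9 -288.1   26.9] [1.000e-01 1.000e-01 1.046e+02]
```

>>> step_arm([
  [[-1, -142, -288, 27, 0, 0, 104.6], [-1, -142, -288, 27, 0, 0, 104.6], [-1, -142, -288, 27, 0, 0, 104.6], [-1, -142, -288, 27, 0, 0, 104.6], [-1, -142, -288, 27, 0, 0, 104.6], [-1, -142, -288, 27, 0, 0, 104.6], [-1, -142, -288, 27, 0, 0, 104.6], [-1, -142, -288, 27, 0, 0, 104.6], [-1, -142, -288, 27, 0, 0, 104.6], [-1, -142, -288, 27, 0, 0, 104.6]],
])

```text
t: 20.9
eef_pos: [0.6849, 0.0408, 0.1565]
tool_rot: [0.001, 0.52, 0.854, -0.0]
contact_force: [-0.8, 1.4, -1.9]
gripper_width: 0.243
grasp_force: 78.8
```

>>> step_arm([
  [[-1, 0, 0, 0, 0, 0, 33], [-1, 0, 0, 0, 0, 0, 33], [-1, 0, 0, 0, 0, 0, 33], [-1, 0, 0, 0, 0, 0, 33], [-1, 0, 0, 0, 0, 0, 33], [-1, 0, 0, 0, 0, 0, 33]],
])

```text
t: 21.4
eef_pos: [0.6838, 0.0449, 0.1574]
tool_rot: [0.0, 0.738, 0.675, 0.0]
contact_force: [-0.1, -0.6, -1.6]
gripper_width: 0.246
grasp_force: 78.8
```

```bash
python3 -c "
from h import *
show();go([.684,.045,.084],target(85.1))"
```

```text
t 21.4 pos [683.8  44.9 157.4] q [ 0.19  0.61 -0.51  1.57  0.33  1.04 -0.5 ] grip 0.246 78.8 F [-0.1 -0.6 -1.6]
[[0.089, 0.996, 0.001], [0.996, -0.089, -0.0], [-0.0, 0.001, -1.0]]
inc [ 0.2  0.1 73.4] [ 0.1  0.  -0.2]
```

>>> step_arm([
  [[-1, 0, 0, 30, 0, 0, 0], [-1, 0, 0, 55, 0, 0, 0], [-1, 0, 0, 68, 0, 0, 0], [-1, 0, 0, 72, 0, 0, 0], [-1, 0, 0, 72, 0, 0, 0], [-1, 0, 0, 72, 0, 0, 0]],
])

```text
t: 21.9
eef_pos: [0.6848, 0.0448, 0.086]
tool_rot: [0.001, 0.737, 0.676, 0.001]
contact_force: [0.4, 0.2, -1.2]
gripper_width: 0.246
grasp_force: 78.9
```

>>> step_arm([
  [[-1, 0, -8, 1, 0, 0, 0], [-1, 0, -20, 1, 0, 0, 0], [-1, 0, -34, 1, 0, 0, 0], [-1, 0, -48, 1, 0, 0, 0], [-1, 0, -62, 1, 0, 0, 0], [-1, 0, -76, 1, 0, 0, 0], [-1, 0, -90, 1, 0, 0, 0], [-1, 0, -104, 1, 0, 0, 0], [-1, 0, -116, 1, 0, 0, 0], [-1, 0, -120, 1, 0, 0, 0]],
])

```text
t: 22.73
eef_pos: [0.563, 0.0553, 0.0851]
tool_rot: [0.001, 0.737, 0.676, 0.0]
contact_force: [-0.7, 0.5, -1.5]
gripper_width: 0.239
grasp_force: 78.9
```

```bash
python3 -c "
from h import *
show();go([.4446,.065,.0835],target(85.1))"
```

```text
t 22.73 pos [563.   55.3  85.1] q [ 0.19  0.53 -0.51  1.91  0.36  0.78 -0.61] grip 0.239 78.9 F [-0.7  0.5 -1.5]
[[0.085, 0.996, 0.002], [0.996, -0.085, -0.001], [-0.0, 0.002, -1.0]]
inc [  -0.4 -118.8    1.4] [0.1 0.  0. ]
```

>>> step_arm([
  [[-1, 0, -10, 1, 0, 0, 0], [-1, 0, -24, 1, 0, 0, 0], [-1, 0, -38, 1, 0, 0, 0], [-1, 0, -52, 1, 0, 0, 0], [-1, 0, -66, 1, 0, 0, 0], [-1, 0, -80, 1, 0, 0, 0], [-1, 0, -92, 1, 0, 0, 0], [-1, 0, -102, 1, 0, 0, 0], [-1, 0, -110, 1, 0, 0, 0], [-1, 0, -116, 1, 0, 0, 0]],
])

```text
t: 23.57
eef_pos: [0.4484, 0.065, 0.083]
tool_rot: [0.001, 0.737, 0.676, 0.0]
contact_force: [0.2, 0.0, -1.5]
gripper_width: 0.244
grasp_force: 78.8
```

>>> step_arm([
  [[-1, 0, -4, 0, 0, 0, 0], [-1, 0, -8, 0, 0, 0, 0], [-1, 0, -8, 0, 0, 0, 0], [-1, 0, -8, 0, 0, 0, 0], [-1, 0, -8, -30, 0, 0, 0], [-1, 0, -8, -60, 0, 0, 0], [-1, 0, -8, -75, 0, 0, 0]],
])

```text
t: 24.15
eef_pos: [0.4425, 0.0663, 0.1604]
tool_rot: [0.001, 0.737, 0.676, 0.002]
contact_force: [0.3, 0.2, -2.2]
gripper_width: 0.245
grasp_force: 79.2
```

```bash
cat >> h.py <<'E'
def scraps():
    T=bot.read_camera("top"); c=np.array([.56,-.02]); ux=np.array([.9965,-.083]); uy=np.array([.083,.9965])
    m=np.zeros((420,560),np.uint8); m[150:315,210:358]=(cv2.cvtColor(T["image"],cv2.COLOR_RGB2GRAY)[150:315,210:358]>150)
    for k in blobs(m,12,3000):
        r=cv2.minAreaRect(k); P=plane(T,r[0],.037)[0][:2]; print(np.round(r[0]),"w",np.round(P,3),"x'y'",np.round([(P-c)@ux,(P-c)@uy],3),cv2.contourArea(k))
    return T
def bd(x,y,z): return np.array([.56+.9965*x+.083*y,-.02-.083*x+.9965*y,z])
E
python3 -c "
from h import *
show();T=scraps();save('t6',cv2.resize(T['image'][145:320,205:360],None,fx=3.4,fy=3.4,interpolation=2))"
```

```text
t 24.15 pos [442.5  66.3 160.4] q [ 0.26  0.25 -0.62  2.12  0.2   0.82 -0.57] grip 0.245 79.2 F [ 0.3  0.2 -2.2]
[[0.086, 0.996, 0.004], [0.996, -0.086, 0.001], [0.001, 0.004, -1.0]]
[288. 311.] w [ 0.315 -0.02 ] x'y' [-0.244 -0.02 ] 21.5
[242. 280.] w [0.388 0.087] x'y' [-0.18   0.092] 190.0
[305. 284.] w [ 0.377 -0.06 ] x'y' [-0.179 -0.055] 2630.5
[215. 257.] w [0.441 0.151] x'y' [-0.132  0.161] 69.5
[290. 245.] w [ 0.468 -0.027] x'y' [-0.091 -0.014] 48.5
[310. 233.] w [ 0.498 -0.074] x'y' [-0.058 -0.059] 44.0
[354. 240.] w [ 0.478 -0.177] x'y' [-0.068 -0.164] 1039.5
[305. 176.] w [ 0.633 -0.065] x'y' [ 0.076 -0.038] 51.5
[324. 153.] w [ 0.688 -0.11 ] x'y' [ 0.136 -0.079] 15.0
[219. 186.] w [0.61  0.143] x'y' [0.036 0.167] 681.0
```

View pics/t6.png

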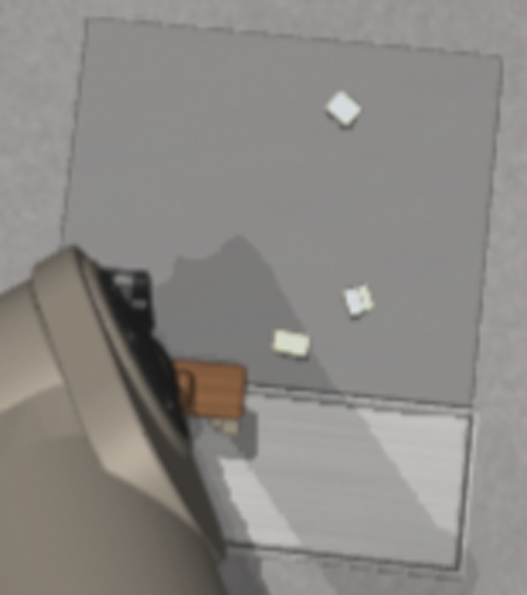

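Lane A is swept: three scraps remain on the board, at crop (343,108), (357,300) and (291,343), and one is visible in the pan beside the brush at (225,425). Now lane B.

```bash
python3 -c "
from h import *
go(bd(.118,-.032,.16),target(85.1))"
```

```text
inc [-107.8  241.2    3.8] [ 0.4 -0.1 -0.1]
```

>>> step_arm([
  [[-1, -30, 40, 0, 0, 0, 0], [-1, -45, 80, 0, 0, 0, 0], [-1, -65, 120, 0, 0, 0, 0], [-1, -80, 160, 0, 0, 0, 0], [-1, -95, 195, 0, 0, 0, 0], [-1, -105, 225, 0, 0, 0, 0], [-1, -108, 241, 0, 0, 0, 0], [-1, -108, 241, 0, 0, 0, 0], [-1, -108, 241, 20, 0, 0, 0], [-1, -108, 241, 40, 0, 0, 0]],
])

```text
t: 25.03
eef_pos: [0.6726, -0.0626, 0.1176]
tool_rot: [0.001, 0.737, 0.676, 0.001]
contact_force: [-1.5, -0.3, -2.0]
gripper_width: 0.245
grasp_force: 79.4
```

```bash
python3 -c "
from h import *
show();go(bd(.118,-.032,.084),target(85.1))"
```

```text
t 25.03 pos [672.6 -62.6 117.6] q [ 0.33  0.64 -0.47  1.62  0.34  0.96 -0.35] grip 0.245 79.4 F [-1.5 -0.3 -2. ]
[[0.087, 0.996, 0.003], [0.996, -0.087, 0.0], [0.0, 0.003, -1.0]]
inc [ 1.1  2.2 33.6] [ 0.2 -0.  -0.1]
```

>>> step_arm([
  [[-1, 1, 2, 15, 0, 0, 0], [-1, 1, 2, 26, 0, 0, 0], [-1, 1, 2, 31, 0, 0, 0], [-1, 1, 2, 31, 0, 0, 0], [-1, 1, -6, 31, 0, 0, 0], [-1, 1, -18, 31, 0, 0, 0], [-1, 1, -32, 31, 0, 0, 0], [-1, 1, -46, 31, 0, 0, 0], [-1, 1, -58, 31, 0, 0, 0], [-1, 1, -65, 31, 0, 0, 0]],
])

```text
t: 25.87
eef_pos: [0.606, -0.0561, 0.0882]
tool_rot: [0.001, 0.737, 0.676, 0.0]
contact_force: [-0.4, -0.4, -1.7]
gripper_width: 0.243
grasp_force: 79.4
```

```bash
python3 -c "
from h import *
show();go(bd(-.125,-.032,.0835),target(85.1))"
```

```text
t 25.87 pos [606.  -56.1  88.2] q [ 0.35  0.58 -0.48  1.81  0.35  0.83 -0.39] grip 0.243 79.4 F [-0.4 -0.4 -1.7]
[[0.086, 0.996, 0.002], [0.996, -0.086, -0.001], [-0.001, 0.002, -1.0]]
inc [  -0.4 -173.8    4.4] [ 0.1  0.  -0. ]
```

>>> step_arm([
  [[-1, 0, -8, 4, 0, 0, 0], [-1, 0, -20, 4, 0, 0, 0], [-1, 0, -34, 4, 0, 0, 0], [-1, 0, -48, 4, 0, 0, 0], [-1, 0, -62, 4, 0, 0, 0], [-1, 0, -76, 4, 0, 0, 0], [-1, 0, -90, 4, 0, 0, 0], [-1, 0, -104, 4, 0, 0, 0], [-1, 0, -116, 4, 0, 0, 0], [-1, 0, -124, 4, 0, 0, 0]],
])

```text
t: 26.7
eef_pos: [0.4827, -0.0454, 0.0831]
tool_rot: [0.001, 0.737, 0.676, 0.0]
contact_force: [-0.2, 1.3, -1.3]
gripper_width: 0.246
grasp_force: 79.3
```

>>> step_arm([
  [[-1, 0, -10, 1, 0, 0, 0], [-1, 0, -20, 1, 0, 0, 0], [-1, 0, -30, 1, 0, 0, 0], [-1, 0, -38, 1, 0, 0, 0], [-1, 0, -45, 1, 0, 0, 0], [-1, 0, -50, 1, 0, 0, 0], [-1, 0, -50, 1, 0, 0, 0], [-1, 0, -50, 1, 0, 0, 0]],
])

```text
t: 27.37
eef_pos: [0.4337, -0.0412, 0.0818]
tool_rot: [0.0, 0.737, 0.676, 0.0]
contact_force: [0.4, 0.7, -1.8]
gripper_width: 0.249
grasp_force: 79.4
```

>>> step_arm([
  [[-1, 0, 0, -25, 0, 0, 0], [-1, 0, 0, -50, 0, 0, 0], [-1, 0, 20, -80, 0, 0, 0], [-1, 40, 40, -100, 0, 0, 0], [-1, 80, 40, -100, 0, 0, 0], [-1, 120, 40, -100, 0, 0, 0], [-1, 160, 40, -100, 0, 0, 0], [-1, 200, 40, -100, 0, 0, 0], [-1, 240, 40, -100, 0, 0, 0], [-1, 280, 40, -100, 0, 0, 0]],
])

```text
t: 28.2
eef_pos: [0.4979, 0.2364, 0.1817]
tool_rot: [0.0, 0.737, 0.676, 0.0]
contact_force: [1.1, -0.6, -1.9]
gripper_width: 0.242
grasp_force: 79.5
```

```bash
python3 -c "
from h import *
show();T=scraps();save('t7',cv2.resize(T['image'][145:320,205:450],None,fx=3.2,fy=3.2,interpolation=2))"
```

```text
t 28.2 pos [497.9 236.4 181.7] q [-0.03  0.41 -0.66  1.87  0.3   0.97 -0.91] grip 0.242 79.5 F [ 1.1 -0.6 -1.9]
[[0.087, 0.996, 0.001], [0.996, -0.087, 0.0], [0.0, 0.001, -1.0]]
[275. 311.] w [0.315 0.01 ] x'y' [-0.247  0.009] 129.5
[215. 263.] w [0.427 0.151] x'y' [-0.147  0.159] 22.5
[302. 232.] w [ 0.499 -0.057] x'y' [-0.058 -0.042] 2054.5
[219. 176.] w [0.634 0.143] x'y' [0.06  0.169] 734.0
```

View pics/t7.png

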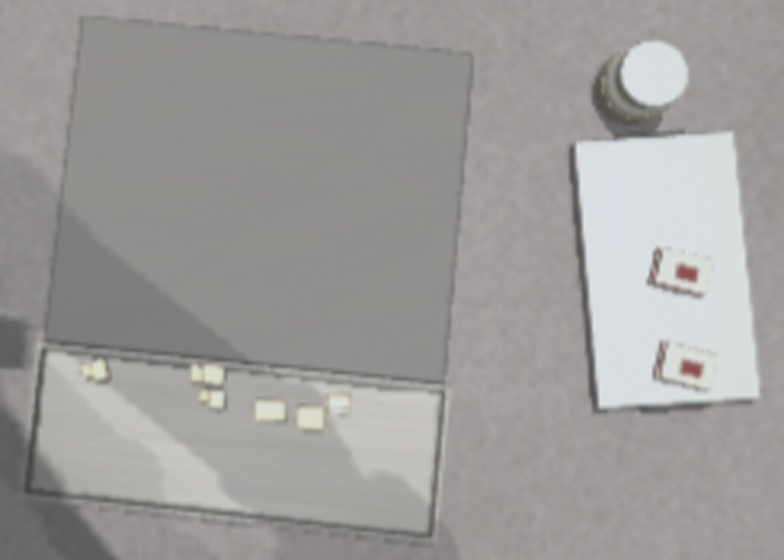

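All six scraps lie in the pan (crop x 80–350, y 370–425), the board is clear and both blocks are wax up. Now I return the brush.

```bash
python3 -c "
from h import *
go([.506,.3155,.15],target(185.2))"
```

```text
inc [68.7  3.6 33.5] [  0.5  -0.3 -99.6]
```

>>> step_arm([
  [[-1, 35, 2, 10, 0.5, 0, -99.6], [-1, 69, 4, 20, 0.5, 0, -99.6], [-1, 69, 4, 33, 0.5, 0, -99.6], [-1, 69, 4, 33, 0.5, 0, -99.6], [-1, 69, 4, 33, 0.5, 0, -99.6], [-1, 69, 4, 33, 0.5, 0, -99.6], [-1, 69, 4, 33, 0.5, 0, -99.6], [-1, 69, 4, 33, 0.5, 0, -99.6], [-1, 69, 4, 33, 0.5, 0, -99.6], [-1, 69, 4, 33, 0.5, 0, -99.6]],
])

```text
t: 29.08
eef_pos: [0.5081, 0.3023, 0.1485]
tool_rot: [-0.002, 0.2, 0.98, -0.002]
contact_force: [-0.5, 0.4, -1.7]
gripper_width: 0.242
grasp_force: 79.4
```

>>> step_arm([
  [[-1, 0, 0, 0, 0, 0, -28], [-1, 0, 0, 0, 0, 0, -28], [-1, 0, 0, 0, 0, 0, -28], [-1, 0, 0, 0, 0, 0, -28], [-1, 0, 0, 0, 0, 0, -28], [-1, 0, 0, 0, 0, 0, -28]],
])

```text
t: 29.58
eef_pos: [0.5079, 0.3024, 0.1484]
tool_rot: [-0.003, -0.039, 0.999, -0.001]
contact_force: [0.5, 0.5, -1.3]
gripper_width: 0.243
grasp_force: 79.3
```

```bash
python3 -c "
from h import *
show();go([.506,.3155,.0565],target(185.2))"
```

```text
t 29.58 pos [507.9 302.4 148.4] q [ 0.09  0.65 -1.02  1.79  0.63  1.08  0.49] grip 0.243 79.3 F [ 0.5  0.5 -1.3]
[[-0.997, -0.077, -0.005], [-0.077, 0.997, -0.003], [0.005, -0.003, -1.0]]
inc [ 0.4 13.5 91.8] [-0.1 -0.3 -0.8]
```

>>> step_arm([
  [[-1, 0, 7, 30, 0, 0, -1], [-1, 0, 13, 55, 0, 0, -1], [-1, 0, 13, 75, 0, 0, -1], [-1, 0, 13, 84, 0, 0, -1], [-1, 0, 13, 88, 0, 0, -1], [-1, 0, 13, 88, 0, 0, -1], [-1, 0, 13, 88, 0, 0, -1]],
])

```text
t: 30.17
eef_pos: [0.5068, 0.3158, 0.0617]
tool_rot: [-0.002, -0.049, 0.999, -0.001]
contact_force: [-0.4, 0.8, -1.3]
gripper_width: 0.248
grasp_force: 79.4
```

```bash
python3 -c "
from h import *
show();go([.506,.3155,.0562],target(185.2))"
```

```text
t 30.17 pos [506.8 315.8  61.7] q [ 0.    0.76 -0.93  1.83  0.74  0.96  0.41] grip 0.248 79.4 F [-0.4  0.8 -1.3]
[[-0.995, -0.098, -0.003], [-0.098, 0.995, -0.002], [0.003, -0.002, -1.0]]
inc [ 0.8 -0.2  5.5] [-0.1 -0.2  0.4]
```

>>> step_arm([
  [[-1, 0, 0, 3, 0, 0, 0], [-1, 0, 0, 6, 0, 0, 0], [-1, 0, 0, 6, 0, 0, 0], [-1, 0, 0, 6, 0, 0, 0], [-1, 0, 0, 6, 0, 0, 0]],
])

```text
t: 30.58
eef_pos: [0.5067, 0.3159, 0.0558]
tool_rot: [-0.001, -0.049, 0.999, -0.001]
contact_force: [-1.1, -1.9, 6.2]
gripper_width: 0.243
grasp_force: 80.3
```

>>> step_arm([
  [[0.2, 0, 0, 0, 0, 0, 0], [0.2, 0, 0, 0, 0, 0, 0], [0.2, 0, 0, 0, 0, 0, 0], [0.2, 0, 0, 0, 0, 0, 0], [0.2, 0, 0, 0, 0, 0, 0], [0.2, 0, 0, -30, 0, 0, 0], [0.2, 0, 0, -70, 0, 0, 0], [0.2, 0, 0, -110, 0, 0, 0], [0.2, 0, 0, -150, 0, 0, 0], [0.2, 0, 0, -200, 0, 0, 0]],
])

```text
t: 31.42
eef_pos: [0.5063, 0.3157, 0.2479]
tool_rot: [-0.003, -0.05, 0.999, -0.002]
contact_force: [1.4, 0.2, 0.0]
gripper_width: 0.603
grasp_force: 0.0
```

```bash
python3 -c "
from h import *
show();W=bot.read_camera('wrist');save('w8',W['image'])"
```

```text
t 31.42 pos [506.3 315.7 247.9] q [ 0.12  0.56 -1.1   1.67  0.52  1.24  0.57] grip 0.603 0.0 F [1.4 0.2 0. ]
[[-0.995, -0.099, -0.005], [-0.099, 0.995, -0.004], [0.005, -0.003, -1.0]]
```

View pics/w8.png

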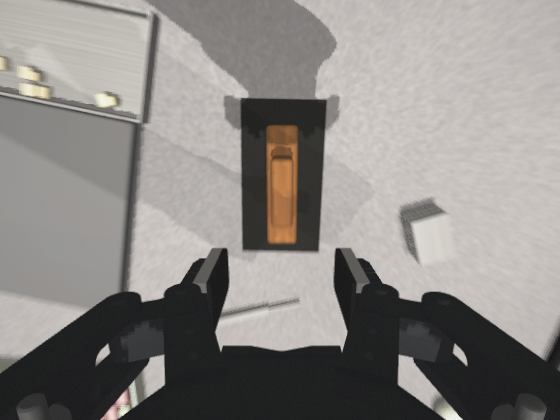

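The view shows the brush standing centred on the mat at (282,184), with the board clear and scraps in the pan. One last numeric check, then hand in.

```bash
python3 -c "
from h import *
T=bot.read_camera('top');W=bot.read_camera('wrist')
P=plane(W,[(267,125),(298,125),(296,244),(267,244)],.048).mean(0);M=plane(W,[(242,99),(326,101),(319,250),(243,250)],.004).mean(0);print('brush',P.round(3),'mat',M.round(3))
i=T['image'].astype(int);m=((i[...,0]-i[...,1])>60);m[:,:380]=0;m[:,445:]=0;m[:185]=0;m[275:]=0
for k in blobs(m,5,200):print('tissue',np.round(plane(T,k[:,0].mean(0),.034),3))
g=T['image'][170:245,240:345].min(2);print('board bright px',int((g>165).sum()))
"
```

```text
brush [0.514 0.321 0.048] mat [0.513 0.322 0.004]
board bright px 0
```

```bash
python3 -c "
from h import *
T=bot.read_camera('top')
i=T['image'].astype(int);m=((i[...,0]-i[...,1])>30);m[:,:380]=0;m[:,445:]=0;m[:185]=0;m[275:]=0
n=0
for k in blobs(m,4,200):print('tissue',np.round(plane(T,k[:,0].mean(0),.034),3),cv2.contourArea(k));n+=cv2.contourArea(k)>8
print(n)
if n==2: print(bot.hand_in())
"
```

```text
tissue [[ 0.432 -0.332  0.034]] 14.5
tissue [[ 0.502 -0.331  0.034]] 14.5
2
the job is handed in; nothing more can be done
None
```

Job handed in, with no verdict returned: both blocks lie wax face up on the cold block, all six off-cuts are in the scrap pan, and the brush stands on its bristles within about 1 mm of the mat's centre.

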